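Fit a snap ring to a spindle stub with spreading pliers

ROBOT

A 6-joint arm with a two-finger parallel gripper is mounted at the origin on a cart in front of the work surface, level with it; the furniture and walls round the work are solid. World frame = base frame: x ahead of the robot, y to its left, z up, the work surface at z = 0. Lengths are in mm, angles in rad, forces in N, time in s.
With the tool pointing down it reaches from about 400 to 925 mm from the base axis. Payload 12.5 kg.
Tool frame: the origin (TCP) lies midway between the tips of the shut fingers; the grasp point (between the pads) lies 19 mm behind it (env.pinch_z is the z of the grasp point in the tool frame, in mm); z points along the fingers, y is the line along which they close (so a half turn about z gives the same grasp; the last joint's range is limited). The gripper opens to 95 mm and grips with 3 to 60 N. Pads are 20 mm wide; open, the fingers measure 119 mm over their backs; the gripper's body (75 mm by 180 mm) begins 59 mm behind the grasp point.
Start: joints at [-1.253, 0.491, 1.559, -0, 1.092, -0.106], TCP at [257.041, -569.716, 214.661] pointing down, gripper open.
Joint ranges: [-3.1, 3.1], [-0.84, 2.19], [0.05, 2.79], [-1.13, 4.28], [0.06, 2.93], [-2.69, 2.69]. Speed limits (rad/s): [2.22, 2.22, 2.79, 3.14, 3.14, 3.14].

INTERFACE

Orientations are given as [roll, pitch, yaw] about the fixed x, y, z axes, in that order (R = Rz(yaw) Ry(pitch) Rx(roll)).
In Python, from cell import env, eyes gives the robot as it stands.
- The arm moves only by the shell command python3 -m inch 'ROWS'. ROWS is JSON, a list of rows, each a list of 3 entries, a list of its own where there are three numbers: the shift along the tool's x, y, z in units of 60 mm (1.0 is 60 mm), then the turn about the tool's z in units of 5 degrees (1.0 is 5 degrees), then the closure, from -1 (fully open) to 1 (shut). In form: [[[tx, ty, tz], turn, claw], ...]. A call has exactly 10 rows; each row shifts and turns the commanded pose from where the row before left it, along the tool's axes as they then stand; what a row does not reach is not made up. A row lasts 1/8 s, in which the tool goes at most 62.5 mm and 10.7 degrees, less where a joint would pass 70% of its speed; a pose out of reach is approached as far as the arm can. A call is refused whole if a number of a shift passes 1 or a number of a turn 1, either way. A call with a gripper value outside its range is refused whole. The fingers move at their own pace and stop on an object; the grip force is fixed at half the most. Time passes only in rows, so rows that do not move let the fingers close, or fill a call up. It gives the time, the measured TCP pose, the force, the opening and the grip force at its end, in the units of the state.
- env.state(): the state, without advancing time (a new reading comes with each control period).
- eyes.read_camera(name): name is "scene" or "top" or "wrist"; returns a dict with "pixels" (480x640x3 uint8, red, green, blue), "fx", "fy", "cx", "cy" (pixels), "extrinsics" (4x4, takes a point from world to camera coordinates). Camera axes: x right, y down, z forward; pixel columns grow to the right and rows downward; lengths in mm; the calibration is good to about 2 mm. A picture is of the moment at which its call begins. There is no depth.
- env.job_done(): hands the job in; it is judged then, once.
Trained networks look in a picture, given as the dict that the camera call returned (one of the last four; its "shot" number tells which), for a name from the list of things; names that differ only in an ending like _2 or _b are one class to them, and where a whole thing is asked for, a point or a joint stands for the part that bears it (a point fixed in the world has none). Each returns a list of dicts, best first, with "score" (0 to 1); they miss things now and then, are a little off and sometimes report something else, mostly with a low value. They report only what shows in the picture. A call takes as long as a camera call.
- eyes.boxes_of(name, picture): "centre" ([row, column] in pixels, amid what is visible of it).
- eyes.cut_out(name, picture): "mask" (480x640 bool, what is visible of it) and "centre" ([row, column] in pixels, amid what is visible of it).
- eyes.spot_point(name, picture): "centre" ([row, column] in pixels: a listed point, or the origin of a listed thing).
The state is a dict: "t": time; "joints": joint angles; "qvel": joint speeds; "tau": joint torques, N m; "eef_pos": TCP position; "tcp_rot": TCP orientation; "ft_force": force on the tool from outside, world axes, zero at the start; "moment": the same for the moment, N m; "opening": opening from 0.0 (shut) to 1.0 (fully open); "grip_force": force on a finger pad.
Only numpy, scipy, OpenCV 4.12 (cv2) and the standard library are available. Lean on these libraries where they do the work, as an engineer would, in place of code of your own. Each camera call takes 0.05 s, during which the arm holds its last target. There are 200 camera calls.

TASK

On the white drive unit, press the hinged yellow keeper plate down until it snaps shut and stays flat. Then squeeze the blue-handled pliers to their stop so that the snap ring on their tips is spread, lift them level off their rest, pass the ring down over the steel stub without forcing it, and finish still holding the pliers squeezed, with the spread ring level with the groove, centred round the stub and hanging free of it. Do not let go at the end, and leave the bottles, dish, timer and tape where they are.

Things in the scene. Friction and masses are not known exactly. Their poses are not given: they have to be found in the camera images.
- drive_unit: White housing on a dark base plate (185 x 100 mm), fixed to the worktop, housing top 45 mm above it. Origin: on the worktop under the stub's axis; z up, x along the housing from the stub towards the keeper's hinge (base plate x -55..+130 mm). The steel stub is upright: 41 mm diameter with 3 mm chamfer on top, top at z 105 mm; groove (34 mm diameter) from z 75 to 85 mm.
- groove (a point): Centre of the groove on the stub's axis, 80 mm above the worktop; axes as the drive unit's.
- keeper (a joint): Hinge of the yellow keeper plate in rad: 0 = shut flat on the housing, 0.9 = fully up. Hinge line: along the unit's y at x +100, z 50 mm; the plate reaches towards the stub, its fork straddling the stub's foot. Friction keeps it where it is left; below 0.18 rad a sprung roller resists; past 0.09 it snaps to 0 and is held. Pressing takes about 5 to 10 N.
- keeper_pad (a point): Black ribbed pressing pad on top of the plate, 55 mm from the hinge line; with the plate shut it lies at x +45 mm, z 54 mm in the unit's frame. The plate is solid from 3 to 78 mm from its hinge, 56 mm wide. Follow the pad round its arc while pressing: a steep plate may jam under a finger that comes straight down.
- rest: Grey fixed rest under the pliers: a block under the pivot and a bar under the handle ends, 22 mm high, nothing above 6 mm between, where the handles are gripped. Origin: worktop under the pivot's place; axes as the pliers'.
- pliers: Spreading pliers, lying flat on the rest, about 0.15 kg. Origin: underside of the pivot; x towards the ring, y across to the left handle, z up. Two blue handles 14 mm high (z 0..14) run back from x -14 to -112 mm (10 mm wide each). At x -50 mm they measure about 45 mm over their outsides when free, and 28 mm when squeezed to the stop (there their outsides are parallel to x).
- grip (a point): Place to grip the pliers: between the handles, x -50, z 7 mm in the pliers' frame. Squeezing the handles spreads jaws and ring; they are sprung, about 3 N here to start and 8 N at the stop; 20 to 25 N of grip holds them firmly on the stop. As the handles swing in, the fingers carry the pliers forward (+x) by about 3 mm.
- ring_centre (a point): Centre of the snap ring when spread: x +81.6 mm, z 3 mm in the pliers' frame. Ring: round wire 4.4 mm thick, its plane at z 3 mm, gap and lugs toward the pivot. Free it is 38 mm inside and will not pass the stub; spread to the stop it clears a circle of 47 mm diameter about this point. The jaws lie above the ring, outside that circle.
- jaw_left (a joint): Angle of the left half of the pliers in rad: 0 = free, 0.17 = squeezed to the stop with the ring fully spread (the right half mirrors it).
- drive_fluid: White bottle with blue cap, 62 mm diameter, 128 mm high, origin under its centre; leave alone.
- tape_1: Roll of tan tape lying flat, 96 mm diameter, 25 mm high; leave alone.
- petri_1: Pink petri dish, 62 mm diameter, 15 mm high; leave alone.
- amber_bottle: Amber bottle with black cap, 40 mm diameter, 82 mm high; leave alone.
- timer: Small white timer lying flat, 66 x 62 x 18 mm; leave alone.

How it is judged (in metres and radians):
On the way, in this order (a step that is already met when the one before it is completed fails the run):
1. the keeper plate is shut and held by its detent, the pliers still lying on the rest (value of joint keeper below 0.05 rad and distance of pliers from where it was at the start of the episode below 0.02 m), for 0.2 s.
2. the pliers are squeezed, ring spread, and lifted off the rest by the gripper (value of joint jaw_left above 0.145 rad and height (world z) of ring_centre above 0.05 m and contact force between pliers and rest below 0.2 N and contact force between the fingers and pliers above 2 N), for 0.2 s.
3. the spread ring is above the stub's top, over the stub (value of joint jaw_left above 0.145 rad and z of ring_centre in the frame of groove above 0.025 m and horizontal distance between ring_centre and groove below 0.015 m), for 0.05 s.
At the end, for the whole second after the job is handed in: Keeper shut (below 0.05 rad); pliers held squeezed by the fingers (jaw angle above 0.145 rad) and at rest, level within 0.10 rad; ring centre within 4 mm of the stub's axis and within 4 mm of the groove's mid height, pressing on the drive unit with less than 0.5 N (value of joint keeper below 0.05 rad and value of joint jaw_left above 0.145 rad and horizontal distance between ring_centre and groove below 0.004 m and z of ring_centre in the frame of groove between -0.004 and 0.004 m and angle between pliers's own z axis and vertical below 0.1 rad and contact force between the fingers and pliers above 2 N and contact force between pliers and drive_unit below 0.5 N and linear speed of pliers below 0.02 m/s); the arm keeps its last pose, push and grip.
It fails at once if the pliers or ring are forced against the drive unit (over 15 N) (contact force between pliers and drive_unit above 15 N).
It fails at once if a bystander is disturbed (distance of any of drive_fluid, tape_1, petri_1, amber_bottle, timer from where it was at the start of the episode above 0.015 m or angle between any of drive_fluid, tape_1, petri_1, amber_bottle, timer's own z axis and vertical above 0.5 rad).
It also fails if it takes over 51 s, if anything falls off the work surface, if the arm or the gripper's body presses on something with over 40 N, if the wrist force passes 120 N, or if a joint passes its speed limit or range.

## Working session

There is one attempt and no reset: what is moved stays moved. The work goes in short steps, Python scripts to look and compute and a shell command to move; the robot and the scene stay as the last step left them, time stands still between calls to the robot, and variables do not carry over. Pictures are saved under pics/ and viewed, at most 13 in all, crops included, and the job is handed in when it is done.

```bash
ls; mkdir -p pics
cat > h.py <<'E'
import numpy as np, cv2
from cell import env, eyes
def ray(p,rc):
    E=np.array(p["extrinsics"]);R=E[:3,:3];t=E[:3,3]
    d=R.T@np.array([(rc[1]-p["cx"])/p["fx"],(rc[0]-p["cy"])/p["fy"],1.]);return -R.T@t,d
def atz(p,rc,z):
    o,d=ray(p,rc);return o+d*(z-o[2])/d[2]
def tri(a,b):
    # list of (pic,rc)
    A=np.zeros((3,3));v=np.zeros(3)
    for p,rc in (a,b):
        o,d=ray(p,rc);d=d/np.linalg.norm(d);M=np.eye(3)-np.outer(d,d);A+=M;v+=M@o
    x=np.linalg.solve(A,v);return x
def proj(p,X):
    E=np.array(p["extrinsics"]);c=E[:3,:3]@np.array(X)+E[:3,3]
    return np.array([p["fy"]*c[1]/c[2]+p["cy"],p["fx"]*c[0]/c[2]+p["cx"]])
def save(p,n): cv2.imwrite(f"pics/{n}.png",cv2.cvtColor(np.array(p["pixels"]),cv2.COLOR_RGB2BGR))
E
cat > m1.py <<'E'
from h import *
np.set_printoptions(precision=1,suppress=True)
print(env.state(), env.pinch_z)
P={n:eyes.read_camera(n) for n in("scene","top")}
for n in P: save(P[n],n+"0")
for k,z in dict(drive_unit=0,groove=80,keeper_pad=90,rest=0,pliers=22,grip=29,ring_centre=25,drive_fluid=0,tape_1=0,petri_1=0,amber_bottle=0,timer=0).items():
    D={}
    for n in P:
        r=eyes.spot_point(k,P[n])
        if r: D[n]=r[0]["centre"]; print(k,n,np.array(D[n]),round(r[0]["score"],2),atz(P[n],D[n],z))
    if len(D)==2: print("   tri",tri((P["scene"],D["scene"]),(P["top"],D["top"])))
E
python3 m1.py
```

```text
pics
{'t': 0.0, 'joints': array([-1.3,  0.5,  1.6, -0. ,  1.1, -0.1]), 'qvel': array([ 0., -0.,  0., -0., -0.,  0.]), 'tau': array([ -0. , -61.3, -25.8,   0.1,   0. ,  -0. ]), 'eef_pos': array([ 257. , -569.4,  214. ]), 'tcp_rot': array([-3.1, -0. ,  0.4]), 'ft_force': array([-0.6,  0.6,  0.3]), 'moment': array([ 0.,  0., -0.]), 'grip_force': 0.0, 'opening': 1.0017707118837653} -18.8
drive_unit scene [280.1 254. ] 0.92 [597.6 140.6   0. ]
drive_unit top [238.8 250.8] 0.59 [595.5 136.2   0. ]
   tri [597.1 138.1  -1.1]
groove scene [250.8 252.3] 0.64 [601.1 139.   80. ]
groove top [233.8 243.9] 0.9 [599.9 141.6  80. ]
   tri [599.4 140.9  81.4]
keeper_pad scene [246.1 242.4] 0.7 [621.4 152.9  90. ]
keeper_pad top [211.2 245.5] 0.87 [649.4 137.8  90. ]
   tri [649.1 137.3  75.1]
rest scene [252.6 363.6] 0.67 [ 509.8 -174.3    0. ]
rest top [275.4 382.3] 0.75 [ 513.4 -175.8    0. ]
   tri [ 512.8 -176.5   -1.9]
pliers scene [244.1 363.4] 0.66 [ 516.8 -179.7   22. ]
pliers top [272.7 381.9] 0.91 [ 519.2 -172.5   22. ]
   tri [ 516.7 -174.5   23.8]
grip scene [249.7 378.7] 0.75 [ 457.7 -173.    29. ]
grip top [296.2 384.4] 0.88 [ 465.1 -178.    29. ]
   tri [ 464.  -179.3   24.4]
ring_centre scene [234.9 339.6] 0.89 [ 598.4 -170.    25. ]
ring_centre top [239.8 386.5] 0.82 [ 595.6 -182.3   25. ]
   tri [ 599.7 -179.2   21.5]
drive_fluid scene [221.  374.6] 0.84 [ 629.9 -367.6    0. ]
drive_fluid top [226.6 461.3] 0.56 [ 631.5 -361.7    0. ]
   tri [ 629.4 -363.     1.5]
tape_1 top [308.1 467.2] 0.87 [ 439.8 -375.1    0. ]
petri_1 top [265.3 468.6] 0.82 [ 540.2 -378.6    0. ]
amber_bottle scene [295.1 192. ] 0.89 [641.7 289.9   0. ]
amber_bottle top [217.  184.4] 0.83 [645.2 295.3   0. ]
   tri [643.1 292.5   1.1]
timer scene [286.  345.5] 0.84 [423.1  -5.7   0. ]
timer top [304.3 306.8] 0.6 [443.    0.9   0. ]
   tri [435.6  -5.3  -4.8]
```

Run:
```python
import cv2
a=cv2.imread("pics/scene0.png");b=cv2.imread("pics/top0.png")
c=cv2.vconcat([cv2.resize(a[190:340,150:410],(780,450))]);cv2.imwrite("pics/a.png",c)
cv2.imwrite("pics/b.png",cv2.resize(b[170:330,160:500],(800,376),interpolation=cv2.INTER_CUBIC))
```

```text
(no output)
```

View pics/a.png

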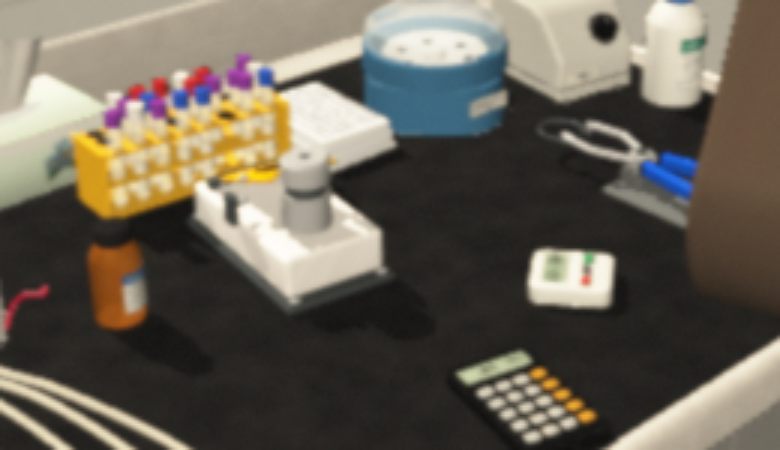

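View pics/b.png

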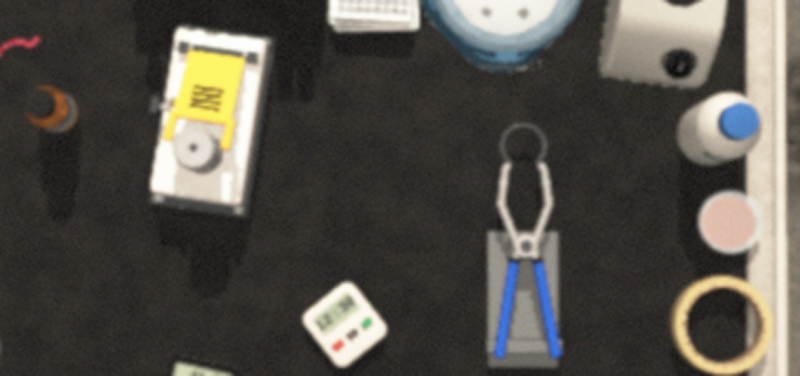

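The scene view shows the unit near (300,200) with the keeper part-way up. The top view shows the pliers along world x (ring at crop (524,145), pivot (525,243)) and the unit slightly yawed (stub at (197,148)). I'll move over the pliers first for a close wrist look.

```bash
cat > pl.py <<'E'
# usage: pl.py x y z yaw n  -> per-row tool shift (units) and total turn units from current pose (tool down)
import sys; from h import *
x,y,z,yaw,n=map(float,sys.argv[1:]); s=env.state(); r=np.array(s["tcp_rot"])
e=np.array(s["eef_pos"]); yw=r[2]
d=(np.array([x,y,z])-e)/60
def loc(a): c,k=np.cos(a),np.sin(a); return np.array([c*d[0]+k*d[1], k*d[0]-c*d[1], -d[2]])
print("eef",e.round(1),"rot",r.round(4),"turn units",round(-(yaw-yw)/np.radians(5),3))
print("per row, if turned first:",(loc(yaw)/n).round(3)," now:",(loc(yw)/n).round(3), "total now",loc(yw).round(3))
E
python3 pl.py 460 -178 220 0 10
```

```text
eef [ 257.  -569.7  214.6] rot [3.1415 0.     0.4238] turn units 4.857
per row, if turned first: [ 0.338 -0.653 -0.009]  now: [ 0.577 -0.456 -0.009] total now [ 5.768 -4.56  -0.089]
```

```bash
python3 -m inch '[[[0.56,-0.47,0],0.97,-1],[[0.51,-0.52,0],0.97,-1],[[0.47,-0.56,0],0.97,-1],[[0.42,-0.6,0],0.97,-1],[[0.37,-0.63,0],0.97,-1],[[0.34,-0.65,0],0,-1],[[0.34,-0.65,0],0,-1],[[0.34,-0.65,0],0,-1],[[0.34,-0.65,0],0,-1],[[0.34,-0.65,0],0,-1]]'
cat > m2.py <<'E'
import sys; from h import *
np.set_printoptions(precision=1,suppress=True)
p=eyes.read_camera("wrist"); save(p,sys.argv[1]); E=np.array(p["extrinsics"]); print("cam",-E[:3,:3].T@E[:3,3], E[2,:3], env.state()["eef_pos"],env.state()["tcp_rot"])
for a in sys.argv[2:]:
    k,z=a.split(":")
    r=eyes.spot_point(k,p)
    for q in r[:2]: print(k,np.array(q["centre"]),round(q["score"],2),atz(p,q["centre"],float(z)))
E
python3 m2.py w1 pliers:22 grip:29 ring_centre:25 rest:0
```

```text
t: 2.55
eef_pos: [453.5, -175.3, 214.8]
tcp_rot: [3.141, -0.0, 0.0]
ft_force: [0.1, 0.6, 0.5]
opening: 0.999
grip_force: 0.0
cam [ 537.3 -176.6  385.6] [-0.3 -0.  -1. ] [ 454.8 -172.1  214.8] [-3.1 -0.   0. ]
pliers [155.4 312.6] 0.71 [ 518.5 -177.3   22. ]
grip [208.4 315.6] 0.87 [ 466.9 -180.4   29. ]
ring_centre [ 66.5 309.3] 0.85 [ 597.7 -174.2   25. ]
rest [155.7 311.4] 0.67 [ 517.1 -176.1    0. ]
```

View pics/w1.png

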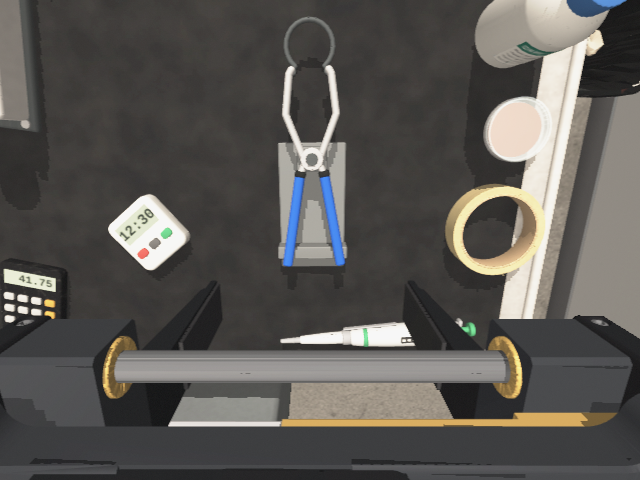

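```bash
python3 - <<'E'
from h import *
np.set_printoptions(precision=1,suppress=True)
p=eyes.read_camera("wrist");t=eyes.read_camera("top")
for rc in ((17,309),(42,309),(67,309),(42,285),(42,334),(67,290),(67,329),(159,312),(172,300),(265,289),(265,341),(175,302),(175,323)): print(rc,atz(p,rc,25 if rc[0]<70 else 36))
for n,q in(("w",p),("t",t)):
  for X in ((600,-177,25),(620,-177,25)): print(n,X,proj(q,X))
  for k in("ring_centre","pliers"):
    m=eyes.cut_out(k,q)
    if m:
      m=m[0]["mask"]; r,c=np.nonzero(m); print(k,m.sum(),r.min(),r.max(),c.min(),c.max())
      a=np.array([atz(q,x,25) for x in zip(r,c)]);print(a[:,:2].min(0),a[:,:2].max(0))
im=np.array(t["pixels"]);cv2.imwrite("pics/c.png",cv2.resize(im[200:330,340:430,::-1],(415,600),interpolation=cv2.INTER_CUBIC))
E
python3 pl.py 645 137 190 -0.13 10
```

```text
(17, 309) [ 636.5 -175.4   25. ]
(42, 309) [ 616.8 -175.4   25. ]
(67, 309) [ 596.5 -175.4   25. ]
(42, 285) [ 616.8 -153.9   25. ]
(42, 334) [ 616.9 -197.9   25. ]
(67, 290) [ 596.4 -158.    25. ]
(67, 329) [ 596.5 -193.7   25. ]
(159, 312) [ 515.2 -178.2   36. ]
(172, 300) [ 503.  -166.7   36. ]
(265, 289) [ 407.9 -154.5   36. ]
(265, 341) [ 408.  -208.5   36. ]
(175, 302) [ 500.2 -168.6   36. ]
(175, 323) [ 500.2 -188.9   36. ]
w (600, -177, 25) [ 62.7 310.8]
w (620, -177, 25) [ 38.1 310.8]
ring_centre 4543 15 265 280 342
[ 403.8 -210.4] [ 638.  -145.2]
pliers 4296 16 265 281 342
[ 403.8 -210.4] [ 637.3 -145.3]
t (600, -177, 25) [237.9 384.2]
t (620, -177, 25) [229.3 384.3]
ring_centre 246 225 285 372 394
[ 490.5 -200. ] [ 630.2 -149. ]
pliers 174 240 284 373 393
[ 492.8 -197.7] [ 595.2 -151.3]
eef [ 452.7 -177.3  214.6] rot [ 3.1415e+00 -0.0000e+00 -7.0000e-04] turn units 1.482
per row, if turned first: [ 0.25  -0.561  0.041]  now: [ 0.32  -0.524  0.041] total now [ 3.202 -5.24   0.41 ]
```

```bash
python3 -m inch '[[[0.22,-0.66,0],0,1],[[0.22,-0.66,0],0,1],[[0.22,-0.66,0],0,1],[[0.22,-0.66,0],0,1],[[0.22,-0.66,0],0,1],[[0.22,-0.66,0],0,1],[[0.22,-0.66,0],0,1],[[0.22,-0.62,0],0,1],[[0,0,0],0,1],[[0,0,0],0,1]]'
python3 m2.py w2 drive_unit:0 groove:80 keeper_pad:75
python3 - <<'E'
from h import *
p=eyes.read_camera("wrist")
m=eyes.cut_out("drive_unit",p)
if m:
  m=m[0]["mask"].astype(np.uint8);c=max(cv2.findContours(m,0,2)[0],key=cv2.contourArea)
  print(cv2.minAreaRect(c), cv2.approxPolyDP(c,5,True)[:,0].tolist())
E
```

```text
t: 4.35
eef_pos: [558.1, 137.2, 214.4]
tcp_rot: [3.141, 0.001, 0.0]
ft_force: [-0.1, -0.0, -0.3]
opening: 0.025
grip_force: 0.0
cam [642.1 135.9 385.1] [-0.3 -0.  -1. ] [558.1 136.9 214.5] [ 3.1  0.  -0. ]
drive_unit [173.4 305.6] 0.98 [603.2 142.6   0. ]
groove [183.5 305.6] 0.78 [602.9 141.2  80. ]
groove [315.7 425.5] 0.2 [478.3  28.1  80. ]
keeper_pad [123.3 314.8] 0.75 [651.3 133.6  75. ]
((305.4220275878906, 131.4520721435547), (111.7647705078125, 192.60647583007812), 9.7824068069458) [[274, 31], [265, 122], [250, 124], [250, 139], [262, 141], [255, 219], [343, 231], [375, 48]]
```

View pics/w2.png

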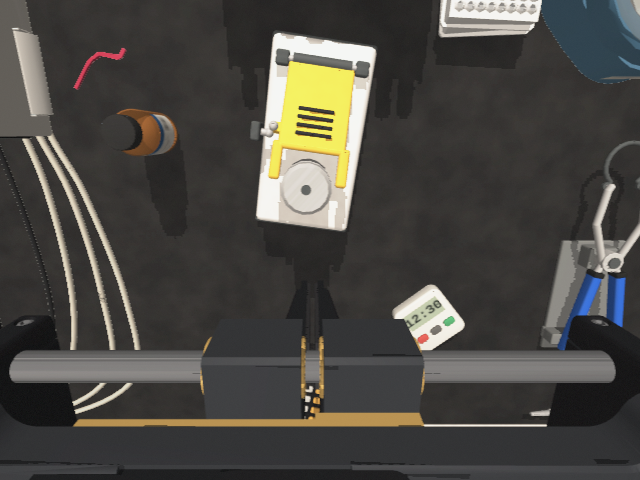

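Run:
```python
from h import *
np.set_printoptions(precision=1,suppress=True)
p=eyes.read_camera("wrist")
s=atz(p,(188,306),105);h1=atz(p,(57,283),52);h2=atz(p,(69,362),52);
c1=atz(p,(34,276),45);c2=atz(p,(48,375),45);c3=atz(p,(220,257),45);c4=atz(p,(231,344),45)
print(s,h1,h2,(h1+h2)/2,"yaws",np.arctan2(*((h1+h2)/2-s)[[1,0]]),np.arctan2(-(h2-h1)[0],-(h2-h1)[1])*-1, np.arctan2(*(c1-c3)[[1,0]]),np.arctan2(*(c2-c4)[[1,0]]))
# pad height from known geometry: ray vs theta
S=s[:2];yaw=np.arctan2(*((h1+h2)/2-s)[[1,0]])
for th in np.arange(0.2,0.95,.1):
    r=100-55*np.cos(th)-4*np.sin(th)*-1*-1; z=50+55*np.sin(th)+4*np.cos(th)
    X=[S[0]+r*np.cos(yaw),S[1]+r*np.sin(yaw),z];print(round(th,1),np.array(X),proj(p,X))
```

```text
[602.9 140.4 105. ] [705.2 160.1  52. ] [696.   93.4  52. ] [700.6 126.7  52. ] yaws -0.13942895114761994 -0.13679003682600602 -0.14373396783383038 -0.137220629332331
0.2 [647.7 134.1  64.8] [128.6 313.9]
0.3 [648.7 134.   70.1] [127.3 314.1]
0.4 [650.2 133.8  75.1] [125.2 314.4]
0.5 [652.2 133.5  79.9] [122.5 314.8]
0.6 [654.7 133.2  84.4] [118.9 315.2]
0.7 [657.7 132.7  88.5] [114.7 315.8]
0.8 [661.1 132.3  92.2] [109.6 316.5]
0.9 [664.9 131.7  95.6] [103.9 317.3]
```

```bash
python3 -m inch '[[[0.32,0.01,0.4],0,1],[[0.32,0.01,0.4],0,1],[[0.32,0.01,0.4],0,1],[[0.32,0.01,0.4],0,1],[[0.32,0.02,0.4],0,1],[[0,0,0.05],0.8,1],[[0,0,0.05],0.8,1],[[0,0,0.05],0,1],[[0,0,0],0,1],[[0,0,0],0,1]]'; python3 pl.py 652 133.5 75 -0.139 1
```

```text
t: 5.95
eef_pos: [654.4, 134.2, 85.8]
tcp_rot: [3.142, -0.0, -0.138]
ft_force: [-0.2, 0.4, 0.2]
opening: 0.003
grip_force: 0.0
eef [654.4 134.2  85.8] rot [ 3.1416e+00 -3.0000e-04 -1.3820e-01] turn units 0.009
per row, if turned first: [-0.038  0.018  0.18 ]  now: [-0.038  0.018  0.18 ] total now [-0.038  0.018  0.18 ]
```

```bash
python3 -m inch '[[[-0.01,0.01,0.08],0,1],[[-0.01,0.01,0.06],0,1],[[-0.02,0,0.06],0,1],[[-0.02,0,0.06],0,1],[[-0.02,0,0.05],0,1],[[-0.02,0,0.05],0,1],[[-0.01,0,0.05],0,1],[[-0.01,0,0.05],0,1],[[0,0,0.03],0,1],[[0,0,0],0,1]]'; python3 pl.py 652 133.5 56 -0.139 1
```

```text
t: 7.2
eef_pos: [646.7, 134.1, 55.8]
tcp_rot: [3.141, 0.001, -0.139]
ft_force: [0.8, -0.4, -0.2]
opening: 0.006
grip_force: 0.0
eef [646.7 134.1  55.8] rot [ 3.1414e+00  9.0000e-04 -1.3920e-01] turn units -0.002
per row, if turned first: [ 0.088 -0.002 -0.003]  now: [ 0.088 -0.002 -0.003] total now [ 0.088 -0.002 -0.003]
```

```bash
python3 -m inch '[[[0,0,0.01],0,1],[[0,0,0.01],0,1],[[0,0,0.01],0,1],[[0,0,0.01],0,1],[[0,0,0],0,1],[[0,0,-0.5],0,1],[[-0.4,0.4,-0.9],-0.95,-1],[[-0.8,0.8,-0.7],-0.95,-1],[[-0.8,0.9,-0.6],0,-1],[[-0.4,0.9,0],0,-1]]'; python3 m2.py w3 drive_unit:0 groove:80 keeper_pad:54; python3 pl.py 467 -179.5 120 0.03 10
```

```text
t: 8.45
eef_pos: [521.6, -19.5, 199.8]
tcp_rot: [3.141, -0.004, 0.028]
ft_force: [2.2, -0.1, -0.7]
opening: 0.37
grip_force: 0.0
cam [604.8 -18.4 370.9] [-0.3 -0.  -1. ] [519.3 -24.3 198.8] [ 3.1 -0.   0. ]
drive_unit [135.8 149.5] 0.65 [601.2 142.3   0. ]
groove [131.5 107.7] 0.84 [604.2 139.7  80. ]
groove [296.1 618.9] 0.19 [ 477.3 -294.6   80. ]
keeper_pad [ 77.4 123.6] 0.8 [646.5 135.3  54. ]
eef [522.2 -19.5 197.9] rot [ 3.1415e+00 -8.0000e-04  2.4500e-02] turn units -0.063
per row, if turned first: [-0.1    0.264  0.13 ]  now: [-0.099  0.264  0.13 ] total now [-0.986  2.643  1.299]
```

View pics/w3.png

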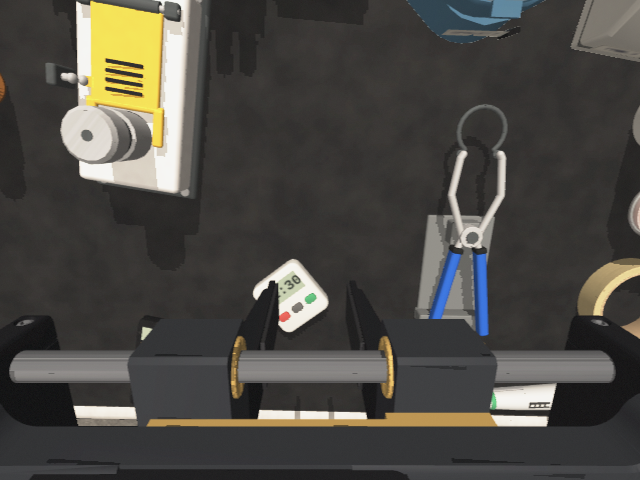

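```bash
python3 -m inch '[[[-0.165,0.44,0.217],-0.06,-1],[[-0.165,0.44,0.217],0,-1],[[-0.165,0.44,0.217],0,-1],[[-0.165,0.44,0.217],0,-1],[[-0.165,0.44,0.217],0,-1],[[-0.165,0.44,0.217],0,-1],[[0,0,0.4],0,-1],[[0,0,0.4],0,-1],[[0,0,0.2],0,-1],[[0,0,0],0,-1]]'; python3 m2.py w4 pliers:22 ring_centre:25 grip:29;  python3 pl.py 467.5 -179.5 10 0.03 1
python3 - <<'E'
from h import *
p=eyes.read_camera("wrist");b=np.array(p["pixels"]).astype(int)
m=(b[:,:,2]>b[:,:,0]+60)&(b[:,:,2]>b[:,:,1]+40);m[:, :200]=0;m[:,420:]=0
r,c=np.nonzero(m);print(r.min(),r.max())
for row in range(r.min(),r.max(),12):
    k=c[r==row]
    if len(k)>3: a,d=atz(p,(row,k.min()),34),atz(p,(row,k.max()),34);print(row,k.min(),k.max(),a.round(1),d.round(1),((a+d)/2).round(1))
E
```

```text
t: 9.9
eef_pos: [468.1, -178.3, 58.8]
tcp_rot: [-3.141, 0.001, 0.033]
ft_force: [-0.2, 0.3, 0.8]
opening: 0.996
grip_force: 0.0
cam [ 552.1 -177.1  229.4] [-0.3 -0.  -1. ] [ 468.3 -178.5   59.4] [-3.1  0.   0. ]
pliers [198.7 309.7] 0.64 [ 516.5 -176.8   22. ]
eef [ 468.3 -178.9   60.1] rot [ 3.1409e+00 -1.1000e-03  3.2400e-02] turn units 0.027
per row, if turned first: [-0.014  0.009  0.835]  now: [-0.014  0.009  0.835] total now [-0.014  0.009  0.835]
232 349
244 276 338 [ 491.8 -158.9   34. ] [ 493.  -194.5   34. ] [ 492.4 -176.7   34. ]
256 274 340 [ 484.5 -157.8   34. ] [ 485.7 -196.1   34. ] [ 485.1 -176.9   34. ]
268 272 341 [ 477.  -156.6   34. ] [ 478.3 -197.1   34. ] [ 477.7 -176.9   34. ]
280 270 343 [ 469.4 -155.5   34. ] [ 470.8 -198.7   34. ] [ 470.1 -177.1   34. ]
292 268 345 [ 461.6 -154.2   34. ] [ 463.1 -200.3   34. ] [ 462.4 -177.3   34. ]
304 266 347 [ 453.7 -153.    34. ] [ 455.2 -202.    34. ] [ 454.5 -177.5   34. ]
316 264 348 [ 445.5 -151.8   34. ] [ 447.2 -203.1   34. ] [ 446.4 -177.4   34. ]
328 262 350 [ 437.2 -150.5   34. ] [ 439.  -204.9   34. ] [ 438.1 -177.7   34. ]
340 260 352 [ 428.7 -149.1   34. ] [ 430.6 -206.7   34. ] [ 429.7 -177.9   34. ]
```

View pics/w4.png

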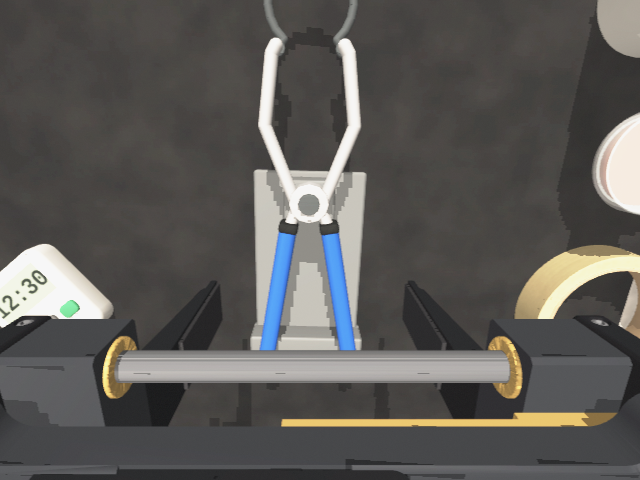

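```bash
python3 -m inch '[[[-0.02,-0.02,0.2],0.05,-1],[[0,0,0.2],0,-1],[[0,0,0.2],0,-1],[[0,0,0.15],0,-1],[[0,0,0.07],0,-1],[[0,0,0],0,-1],[[0,0,0],0,0.3],[[0,0,0],0,0.5],[[0,0,0],0,1],[[0,0,0],0,1]]'; python3 -m inch '[[[0,0,0],0,1],[[0,0,0],0,1],[[0,0,0],0,1],[[0,0,0],0,1],[[0,0,0],0,1],[[0,0,0],0,1],[[0,0,0],0,1],[[0,0,0],0,1],[[0,0,0],0,1],[[0,0,0],0,1]]'
```

```text
t: 11.4
eef_pos: [466.7, -177.8, 10.3]
tcp_rot: [3.141, -0.0, 0.028]
ft_force: [0.2, 1.0, -0.5]
opening: 0.633
grip_force: 0.0
t: 12.65
eef_pos: [466.4, -177.6, 10.2]
tcp_rot: [-3.141, 0.0, 0.028]
ft_force: [-2.3, 3.0, 5.5]
opening: 0.283
grip_force: 29.7
```

```bash
python3 -m inch '[[[0,0,-0.03],0,1],[[0,0,-0.07],0,1],[[0,0,-0.15],0,1],[[0,0,-0.25],0,1],[[0,0,-0.3],0,1],[[0,0,-0.3],0,1],[[0,0,-0.3],0,1],[[0,0,-0.2],0,1],[[0,0,-0.1],0,1],[[0,0,0],0,1]]'; python3 m2.py w5 pliers:122 ring_centre:125;  python3 pl.py 467.5 -179.5 110 0.03 1
```

```text
t: 13.9
eef_pos: [466.6, -177.8, 112.4]
tcp_rot: [3.141, -0.0, 0.028]
ft_force: [-0.1, -0.6, -1.1]
opening: 0.284
grip_force: 29.7
cam [ 550.4 -176.9  283.2] [-0.3 -0.  -1. ] [ 466.5 -177.7  112. ] [-3.1  0.   0. ]
pliers [206. 310.] 0.82 [ 519.7 -176.8  122. ]
eef [ 466.4 -177.7  111.7] rot [-3.1412e+00  7.0000e-04  2.7600e-02] turn units -0.028
per row, if turned first: [0.017 0.031 0.029]  now: [0.017 0.031 0.029] total now [0.017 0.031 0.029]
```

View pics/w5.png

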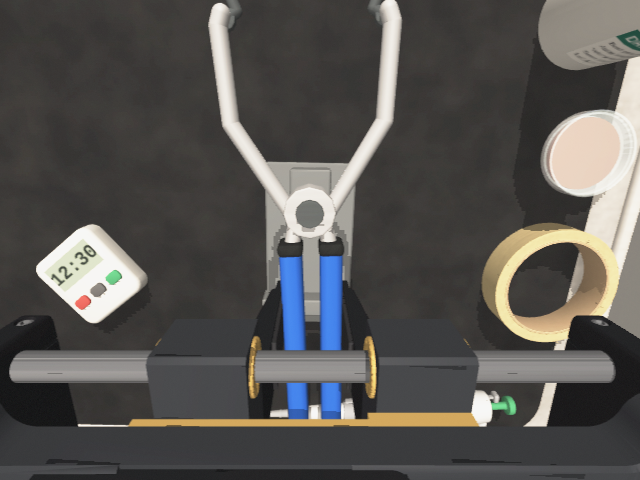

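```bash
cat > m3.py <<'E'
import sys; from h import *
np.set_printoptions(precision=1,suppress=True)
p=eyes.read_camera("wrist");s=env.state();e=np.array(s["eef_pos"]);yw=s["tcp_rot"][2]
zu=e[2]+19-7   # pliers underside z
b=np.array(p["pixels"]).astype(int)
m=(b[:,:,2]>b[:,:,0]+60)&(b[:,:,2]>b[:,:,1]+40);m[:,:260]=0;m[:,360:]=0;m[345:]=0
r,c=np.nonzero(m);M=[]
for row in range(262,330,4):
    k=c[r==row]
    if len(k)>3: M.append((atz(p,(row,k.min()),zu+12)+atz(p,(row,k.max()),zu+12))/2)
M=np.array(M);f=np.polyfit(M[:,0],M[:,1],1)
g=(b.min(2)>150)&(b.max(2)-b.min(2)<30)
# pivot: hough on disc near (213,310)
gray=cv2.cvtColor(np.array(p["pixels"]),cv2.COLOR_RGB2GRAY)
ci=cv2.HoughCircles(gray[170:260,260:360],cv2.HOUGH_GRADIENT,1,50,param1=100,param2=15,minRadius=18,maxRadius=32)
print("circle",ci)
x,y=(ci[0,0,0]+260,ci[0,0,1]+170); pv=atz(p,(y,x),zu+14)
print("eef",e,yw,"pivot",pv,"midline slope",f[0],"mid at pivot",np.polyval(f,pv[0]))
for yy in (f[0],yw): print("ring",pv[:2]+81.6*np.array([np.cos(yy),np.sin(yy)]), "rel tool",pv[:2]-e[:2])
t=eyes.read_camera("top");sc=eyes.read_camera("scene")
R={}
for n,q in(("t",t),("s",sc)):
    for k in("ring_centre","pliers"):
        d=eyes.spot_point(k,q)
        if d: R[n,k]=(q,d[0]["centre"]);print(n,k,d[0]["score"],atz(q,d[0]["centre"],zu+3 if k!="pliers" else zu))
for k in("ring_centre","pliers"):
    if ("t",k) in R and ("s",k) in R: print("tri",k,tri(R["t",k],R["s",k]),"zu",zu)
E
python3 m3.py
```

```text
circle [[[48.5 40.5 25.8]]]
eef [ 466.4 -177.7  111.7] 0.02755952461464406 pivot [ 520.7 -176.2  137.7] midline slope 0.053654623679869194 mid at pivot -176.2573726280895
ring [ 602.2 -171.8] rel tool [54.3  1.5]
ring [ 602.3 -173.9] rel tool [54.3  1.5]
t ring_centre 0.59 [ 599.8 -166.5  126.7]
t pliers 0.79 [ 518.6 -171.9  123.7]
s ring_centre 0.77 [ 592.2 -147.8  126.7]
s pliers 0.57 [ 510.3 -178.1  123.7]
tri ring_centre [ 603.1 -164.9  118.8] zu 123.67039576528174
tri pliers [ 514.7 -175.3  123.1] zu 123.67039576528174
```

```bash
python3 -m inch '[[[0.01,-0.3,0],0,1],[[0.02,-0.55,0],0,1],[[0.02,-0.7,0],0,1],[[0.02,-0.75,0],0,1],[[0.02,-0.75,0],0,1],[[0.02,-0.75,0],0,1],[[0.02,-0.7,0],0,1],[[0.01,-0.5,0],0,1],[[0.01,-0.2,0],0,1],[[0,0,0],0,1]]'; python3 m3.py
python3 - <<'E'
from h import *
p=eyes.read_camera("wrist");save(p,"w6");t=eyes.read_camera("top");s=eyes.read_camera("scene")
a=np.array(t["pixels"])[215:285,215:275,::-1];b=np.array(s["pixels"])[215:295,215:300,::-1]
w=np.array(p["pixels"])[:300,140:480,::-1]
cv2.imwrite("pics/d.png",np.hstack([w,cv2.resize(a,(257,300),interpolation=2)[:,:230],cv2.resize(b,(319,300),interpolation=2)[:,:230]]))
E
```

```text
t: 15.65
eef_pos: [466.7, 134.9, 112.1]
tcp_rot: [3.141, 0.0, 0.029]
ft_force: [-0.5, 0.1, -1.5]
opening: 0.282
grip_force: 29.7
circle [[[49.5 43.5 25.8]]]
eef [466.8 134.2 112.1] 0.02808193114073476 pivot [519.7 136.  138.1] midline slope 0.056219621255669705 mid at pivot 136.36571678917062
ring [601.2 140.6] rel tool [52.9  1.8]
ring [601.3 138.3] rel tool [52.9  1.8]
t ring_centre 0.79 [600.5 145.  127.1]
t pliers 0.66 [515.1 143.1 124.1]
s ring_centre 0.8 [596.8 143.4 127.1]
s pliers 0.76 [513.4 134.3 124.1]
tri ring_centre [599.3 143.7 126.6] zu 124.13094389508737
tri pliers [512.5 139.9 126.9] zu 124.13094389508737
```

View pics/d.png

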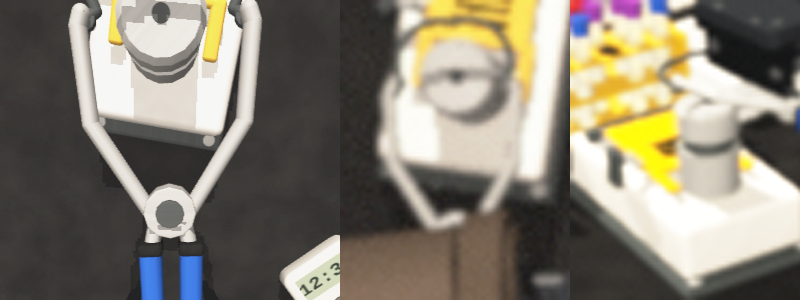

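Run:
```python
from h import *
np.set_printoptions(precision=1,suppress=True)
p=eyes.read_camera("wrist");t=eyes.read_camera("top")
print("hub",atz(p,(12,300),105),atz(p,(12,301.5),105))
for z in (127,130,134): print("tips",z,atz(p,(8,222),z),atz(p,(8,392),z),(atz(p,(8,222),z)+atz(p,(8,392),z))/2)
print("stub wrist proj", proj(p,(602.9,140.4,105)))
f=lambda x,y:(215+y/4.283,215+(x-340)/4.283)
for n,xy,z in (("far wire",(463,22),127),("left",(402,50),127),("right",(512,50),127),("stub hub",(457,73),105),("stub l",(421,73),105),("stub r",(502,73),105)): print(n,f(*xy),atz(t,f(*xy),z))
im=np.array(t["pixels"])[210:255,220:270,::-1]
cv2.imwrite("pics/e.png",cv2.resize(im,(650,585),interpolation=cv2.INTER_NEAREST))
for z,r in((127,25.7),(105,17.5)):pass
```

```text
hub [601.9 141.5 105. ] [601.9 140.8 105. ]
tips 127 [596.1 170.2 127. ] [597.9 105.8 127. ] [597. 138. 127.]
tips 130 [595.2 169.6 130. ] [597.  106.4 130. ] [596.1 138.  130. ]
tips 134 [594.1 168.7 134. ] [595.8 107.1 134. ] [594.9 137.9 134. ]
stub wrist proj [  9.4 302.6]
far wire (220.13658650478635, 243.71818818585103) [625.2 136.1 127. ]
left (226.67406023815082, 229.47583469530701) [610.6 166.4 127. ]
right (226.67406023815082, 255.15876721923885) [611.4 111.1 127. ]
stub hub (232.04412794770022, 242.31730095727295) [601.5 141.6 105. ]
stub l (232.04412794770022, 233.91197758580435) [601.2 160.  105. ]
stub r (232.04412794770022, 252.82395517160867) [601.8 118.6 105. ]
```

View pics/e.png

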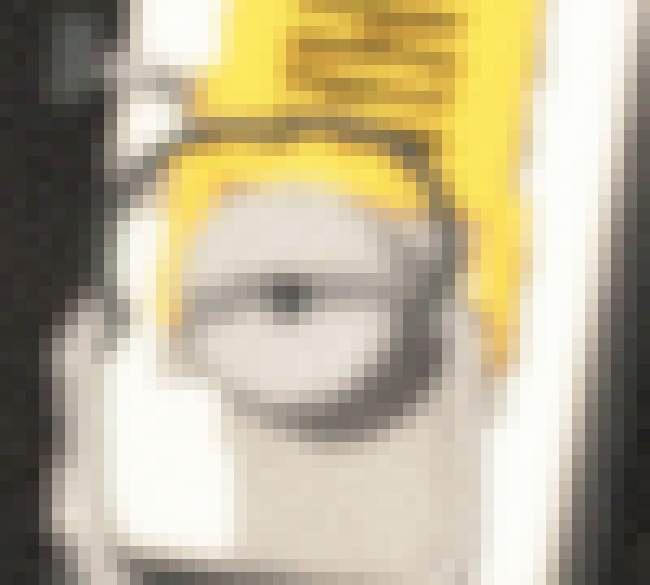

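```bash
python3 -m inch '[[[0.018,-0.033,0],0,1],[[0,0,0.04],0,1],[[0,0,0.06],0,1],[[0,0,0.06],0,1],[[0,0,0.06],0,1],[[0,0,0.04],0,1],[[0,0,0.02],0,1],[[0,0,0],0,1],[[0,0,0],0,1],[[0,0,0],0,1]]'; python3 m3.py
python3 - <<'E'
from h import *
t=eyes.read_camera("top")
im=np.array(t["pixels"])[212:252,222:266,::-1]
cv2.imwrite("pics/f.png",cv2.resize(im,(616,560),interpolation=cv2.INTER_NEAREST))
zr=env.state()["eef_pos"][2]+14.8
print("at ring z",zr)
for rc in ((219,242),(232,242),(232,230),(232,254)): print(rc,atz(t,rc,zr),atz(t,rc,105))
E
```

```text
t: 17.5
eef_pos: [468.1, 136.4, 95.5]
tcp_rot: [3.142, -0.0, 0.028]
ft_force: [-0.0, 0.1, -2.1]
opening: 0.28
grip_force: 29.7
circle [[[49.5 41.5 25.8]]]
eef [468.1 136.4  95.4] 0.027628181547581177 pivot [521.9 137.5 121.4] midline slope 0.05885311112930845 mid at pivot 138.00451502357865
ring [603.4 142.3] rel tool [53.9  1.1]
ring [603.5 139.7] rel tool [53.9  1.1]
t ring_centre 0.9 [600.4 143.  110.4]
t pliers 0.73 [ 442.6 -350.5  107.4]
s ring_centre 0.97 [602.5 152.7 110.4]
s pliers 0.88 [516.8 140.  107.4]
tri ring_centre [603.5 146.8 107.5] zu 107.4477657405241
tri pliers [ 558.  -170.    52.6] zu 107.4477657405241
at ring z 110.16613226267411
(219, 242) [629.53779296 142.25356234 110.16613226] [630.13757722 142.99934419 105.        ]
(232, 242) [601.05869708 141.56769007 110.16613226] [601.54034969 142.31062691 105.        ]
(232, 230) [600.68731231 167.74134988 110.16613226] [601.16742441 168.59285538 105.        ]
(232, 254) [601.42996439 115.40230926 110.16613226] [601.91315702 116.03671177 105.        ]
```

View pics/f.png

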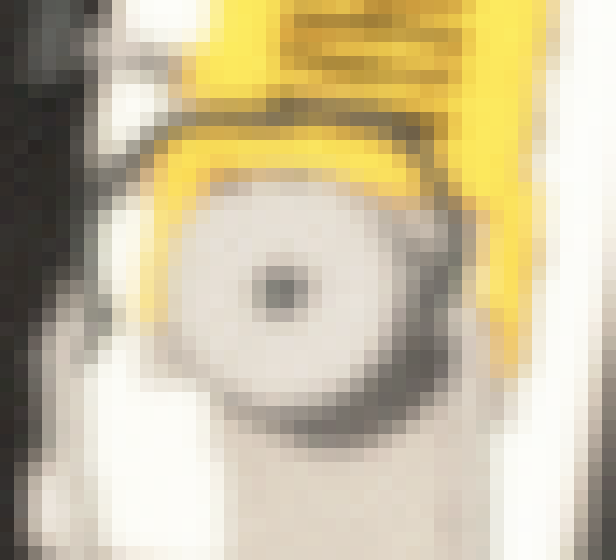

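```bash
python3 -m inch '[[[0,0,0.02],0,1],[[0,0,0.02],0,1],[[0,0,0.02],0,1],[[0,0,0.02],0,1],[[0,0,0.02],0,1],[[0,0,0.02],0,1],[[0,0,0.02],0,1],[[0,0,0.02],0,1],[[0,0,0.02],0,1],[[0,0,0],0,1]]'; python3 -c "
from h import *
for i in range(4):
    eyes.read_camera('top'); s=env.state(); print(s['ft_force'].round(2),s['moment'].round(3),s['eef_pos'].round(1))"
```

```text
t: 19.15
eef_pos: [468.0, 136.3, 84.5]
tcp_rot: [3.141, 0.0, 0.028]
ft_force: [-0.4, -0.5, -1.1]
opening: 0.28
grip_force: 29.7
[ 0.61 -0.71 -1.55] [ 0.03   0.022 -0.038] [468.  136.4  84.5]
[ 0.08 -0.54 -1.85] [0.029 0.08  0.027] [468.1 136.4  84.6]
[ 0.87  0.01 -1.93] [-0.014  0.092  0.025] [468.1 136.4  84.6]
[ 1.06 -0.05 -1.51] [-0.007  0.066  0.027] [468.  136.4  84.6]
```

```bash
python3 -m inch '[[[0,0,0.04],0,1],[[0,0,0.04],0,1],[[0,0,0.04],0,1],[[0,0,0.04],0,1],[[0,0,0.04],0,1],[[0,0,0.04],0,1],[[0,0,0.04],0,1],[[0,0,0.03],0,1],[[0,0,0.01],0,1],[[0,0,0],0,1]]'; python3 m3.py
python3 - <<'E'
from h import *
for i in range(4):
    t=eyes.read_camera('top'); s=env.state(); print(s['ft_force'].round(2),s['moment'].round(3),s['eef_pos'].round(1),s['tcp_rot'],s['opening'])
c=eyes.read_camera('scene')
zr=s['eef_pos'][2]+14.8
a=cv2.resize(np.array(t["pixels"])[212:252,222:266,::-1],(440,400),interpolation=0)
b=cv2.resize(np.array(c["pixels"])[225:275,230:275,::-1],(360,400),interpolation=0)
cv2.imwrite("pics/g.png",np.hstack([a,b]))
print(zr)
for rc in ((219,242),(232,242)): print(rc,atz(t,rc,zr),atz(t,rc,105))
print("groove proj scene",proj(c,(602.5,141,80)),proj(c,(602.5,141,105)))
E
```

```text
t: 20.6
eef_pos: [468.0, 136.4, 65.3]
tcp_rot: [3.142, 0.0, 0.028]
ft_force: [0.9, -0.1, -2.1]
opening: 0.285
grip_force: 29.7
circle [[[50.5 40.5 27. ]]]
eef [468.1 136.4  65.4] 0.027608535610763818 pivot [522.3 137.1  91.4] midline slope 0.058847608893485955 mid at pivot 138.02121494094126
ring [603.8 141.9] rel tool [54.3  0.7]
ring [603.9 139.3] rel tool [54.3  0.7]
t ring_centre 0.72 [597.4 139.4  80.4]
t pliers 0.7 [640.  286.8  77.4]
s ring_centre 0.75 [595.8 143.   80.4]
s pliers 0.94 [514.  136.   77.4]
tri ring_centre [598.1 140.3  78.5] zu 77.40066454281823
tri pliers [565.4 210.5 112.4] zu 77.40066454281823
[ 1.05  0.06 -1.04] [0.034 0.055 0.018] [468.  136.4  65.4] [ 3.14151897e+00 -1.32119406e-04  2.76173924e-02] 0.2803070446422276
[ 0.71 -0.02 -1.28] [ 0.034  0.077 -0.008] [468.  136.4  65.4] [ 3.14150610e+00 -7.16989327e-06  2.76015540e-02] 0.28262849604221474
[-0.5   0.02 -2.4 ] [-0.048  0.103 -0.009] [468.  136.4  65.4] [ 3.14153142e+00 -8.05196607e-05  2.75714762e-02] 0.28311242872009457
[-0.11  0.63 -1.97] [ 0.037  0.028 -0.003] [468.  136.4  65.4] [ 3.14149438e+00 -4.28353121e-05  2.76226105e-02] 0.2835721890622431
80.16088145367274
(219, 242) [633.02138109 146.58511447  80.16088145] [630.13757722 142.99934419 105.        ]
(232, 242) [603.85616851 145.88271821  80.16088145] [601.54034969 142.31062691 105.        ]
groove proj scene [250.86710082 251.27604881] [241.59898611 250.83265629]
```

View pics/g.png

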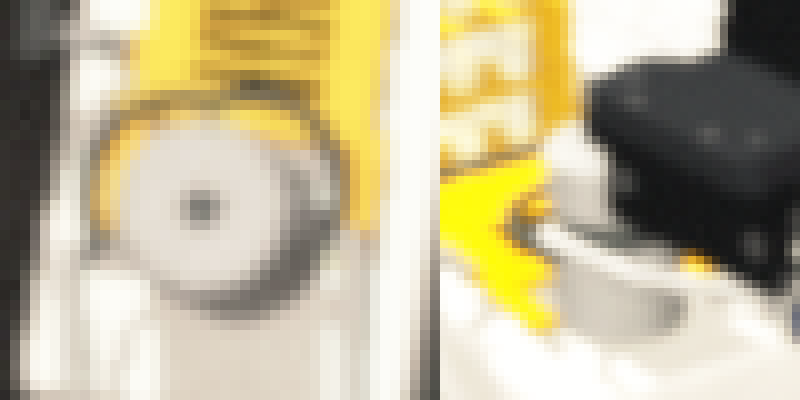

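```bash
python3 -m inch '[[[-0.009,0,0],0,1],[[-0.008,0,0],0,1],[[0,0,0],0,1],[[0,0,0],0,1],[[0,0,0],0,1],[[0,0,0],0,1],[[0,0,0],0,1],[[0,0,0],0,1],[[0,0,0],0,1],[[0,0,0],0,1]]'; python3 -c "
from h import *
print(env.job_done())"
```

```text
t: 22.45
eef_pos: [467.0, 136.3, 65.4]
tcp_rot: [3.142, -0.0, 0.028]
ft_force: [-0.0, 0.8, -1.9]
opening: 0.281
grip_force: 29.7
the job is handed in; nothing more can be done
None
```

I handed the job in at about 22.5 s: the keeper is shut, and the pliers are still held squeezed, with the spread ring level with the groove (about 80 mm) and within roughly 1–2 mm of the stub's axis by camera; the wrist showed no contact force on the way down, and the judge gave no verdict.

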